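Put the eyelet punches back in the holes they fit

TASK

The eyelet punches are back from a job, but two are out of place: the narrow punch was dropped into a hole of the wooden stand that is too wide for it, and the wide punch, whose hole that is, still stands on the white punching pad. Stand each of these two upright and fully down in the hole of the graded row that matches its cutting tube, and leave the other two punches in their holes.

Things in the scene. Friction and masses are not known exactly. Their poses are not given: they have to be found in the camera images.
- narrow_punch: Steel hollow punch, 130 mm tall; origin at the centre of its lower (cutting) end, z up its axis. Cutting tube of 22 mm diameter up to 54 mm, its lowest 6 mm bevelled to 17 mm; dark ringed grip of 24 mm diameter from 64 to 114 mm (grasp here, at about 90 mm), 17 mm struck head to 130 mm. 120 to 220 g. At the start it stands loosely upright on the floor of hole5, up to 4 mm off that hole's centre.
- wide_punch: The same kind of punch, 130 mm tall, with the same 24 mm ringed grip from 64 to 114 mm and the same head, but a cutting tube of 32 mm diameter, bevelled to 27 mm at its edge. Origin at the centre of its lower end, z up its axis. 170 to 310 g. At the start it stands upright on the white pad, on either half of it.
- punch_12: Punch of the same height and grip with a 12 mm cutting tube; it already stands in its own hole, hole1, and stays there. Origin at the centre of its lower end.
- punch_27: Punch of the same height and grip with a 27 mm cutting tube; it already stands in its own hole, hole4, between the two holes in question, and stays there; its head is 138 mm above the counter, so lift over it or go round it. Origin at the centre of its lower end.
- stand: Pale wooden block, 74 x 290 x 45 mm, fixed. Origin at the centre of its underside, y along the row, z up. Six blind upright holes along y, 46 mm apart, hole1 (narrowest) at the +y end to hole6 (widest). Each is 37 mm deep (floor 8 mm above the counter) and plain-edged. Punches in it have their grips 46 mm apart, so fingers should close across the row, along the stand's x.
- hole1 (a point): Centre of the mouth of hole1, on the block's top, 45 mm above the counter; hole diameter 14.5 mm, each hole being 2.5 mm wider than the tube it is for. Holds the 12 mm punch.
- hole2 (a point): Centre of the mouth of hole2, diameter 19.5 mm; empty, its punch is not here.
- hole3 (a point): Centre of the mouth of hole3, diameter 24.5 mm; empty at the start.
- hole4 (a point): Centre of the mouth of hole4, diameter 29.5 mm; holds the 27 mm punch.
- hole5 (a point): Centre of the mouth of hole5, diameter 34.5 mm; at the start the narrow punch stands in it.
- hole6 (a point): Centre of the mouth of hole6, diameter 39.5 mm; empty, its punch is not here.
- punch_pad: White plastic punching pad, 150 x 180 x 8 mm, fixed, lying on the counter; origin at the centre of its underside. The wide punch stands on it, and so does the anvil.
- anvil: Low dished steel disc for setting eyelets, 50 mm in diameter, 20 mm high, loose on the pad; not needed. Origin at the centre of its underside. It and the wide punch stand about 90 mm apart, on either half of the pad.
Things that resemble listed ones, but are neither listed nor needed, are in the scene too. Leave any blue look-alike of the punch_27 alone.

How it is judged:
By the outcome, as a careful person would: the job done as asked, in the order asked, and still so for the second after the job is handed in, with the robot touching nothing.
It also fails if it takes over 62 s, if anything falls off the work surface, if the arm or the gripper's body presses on something with over 40 N, if the wrist force passes 120 N, or if a joint passes its speed limit or range.

ROBOT

A 6-joint arm with a two-finger parallel gripper is mounted at the origin on a cart in front of the work surface, level with it; the furniture and walls round the work are solid. World frame = base frame: x ahead of the robot, y to its left, z up, the work surface at z = 0. Lengths are in mm, angles in rad, forces in N, time in s.
With the tool pointing down it reaches from about 350 to 975 mm from the base axis. Payload 7.1 kg.
Tool frame: the origin (TCP) lies at the very end of the fingers, on their centre line; the grasp point (between the pads) lies 19 mm behind it; y points along the fingers, x is the direction in which the jaws open and shut, and the axes are right-handed (so a half turn about y gives the same grasp; the last joint's range is limited). The gripper opens to 88 mm and grips with 3 to 60 N. Pads are 20 mm wide; open, the fingers measure 115 mm over their backs; the gripper's body (75 mm by 178 mm) begins 61 mm behind the grasp point.
Start: joints at [1.327, 0.423, 1.63, -0, 1.089, -0.019], TCP at [139.288, 609.265, 222.675] pointing down, gripper open.
Joint ranges: [-3, 3], [-0.9, 2.11], [0.09, 2.58], [-1.31, 4.45], [0.11, 2.69], [-2.54, 2.54]. Speed limits (rad/s): [2.39, 2.39, 3.01, 3.14, 3.14, 3.14].

INTERFACE

Orientations are given as a rotation vector (axis times angle).
In Python, from workcell import ctrl gives the robot as it stands. The module is installed in compiled form; this text tells all that it offers.
- The arm moves only by the tool carry_out, never from a script. Its arguments are lists of equal length, an entry for each row: "delta_pos": the shift along the tool's x, y, z in cm, a list of three; "rotation": the turn, a rotation vector about the tool's x, y, z in rad, a list of three. In form: {"delta_pos": [[dx, dy, dz], ...], "rotation": [[wx, wy, wz], ...]}. A call has 1 to 12 rows; each row is the pose to reach, as a shift and turn from the pose commanded when the call began, along the tool's axes at that moment; what a row does not reach only later rows make up. A row lasts 1/12 s, in which the tool goes at most 41.7 mm and 7.16 degrees, less where a joint would pass 70% of its speed; a pose out of reach is approached as far as the arm can. A call with a gripper value outside its range is refused whole. "hand" is the closure in counts, from 0 (fully open) to 255 (shut), set as the call begins (left out, the last holds). The fingers move at their own pace and stop on an object; the grip force is fixed at half the most. Time passes only in rows, so rows that repeat a pose let the fingers close. It gives the time, the measured TCP pose, the force and the opening at its end, in the units of the state.
- ctrl.get_obs(): the state, without advancing time (a new reading comes with each control period).
- ctrl.get_image(name): name is "side" or "top"; returns the picture (400x640x3 uint8, red, green, blue); there is no depth.
- ctrl.camera_info(name): a dict with "fov_y" (degrees; the focal length in pixels is half the picture's height over the tangent of half this angle, whatever the lens; pixels are square), "cx", "cy" (the principal point, pixels), "k1" (the pictures are not rectified: a ray, as slopes to the right and down, at radius r is drawn at 1 + k1 r^2 times it, then the intrinsics apply), "R" (3x3) and "t" (3): a world point X has camera coordinates R X + t. Camera axes: x right, y down, z forward; pixel columns grow to the right and rows downward; lengths in mm; the calibration is good to about 2 mm. A picture is of the moment at which its call begins. camera_info takes no time and is no camera call.
- ctrl.close_job(): hands the job in, once; it reports no verdict.
The state is a dict: "t": time; "qpos": joint angles; "qvel": joint speeds; "joint_torque": joint torques, N m; "ee_pos": TCP position; "orientation": TCP orientation; "ft_force": force on the tool from outside, world axes, zero at the start; "moment": the same for the moment, N m; "width": finger opening in mm.
Only numpy, scipy, OpenCV 4.12 (cv2) and the standard library are available. Lean on these libraries where they do the work, as an engineer would, in place of code of your own. Each camera call takes 0.05 s, during which the arm holds its last target.

## Working session

There is one attempt and no reset: what is moved stays moved. The work goes in short steps, Python scripts to look and compute and a tool call to move; the robot and the scene stay as the last step left them, time stands still between calls to the robot, and variables do not carry over. Pictures are saved under pics/ and viewed, and the job is handed in when it is done.

Besides the shell and the picture viewer there is one more tool, called after "Request:" by a JSON object that holds its "fn" and its "kwargs", one argument or row to a line. carry_out: Moves the arm, as the interface text tells. Its arguments: {"type":"object","properties":{"delta_pos":{"type":"array","items":{"type":"array","items":{"type":"number"}}},"rotation":{"type":"array","items":{"type":"array","items":{"type":"number"}}},"hand":{"type":"number"}},"required":["delta_pos","rotation"]}

```bash
mkdir -p pics; python3 - <<'E'
from workcell import ctrl
import cv2
for n in("side","top"):
    im=ctrl.get_image(n); cv2.imwrite(f"pics/{n}0.png",im[:,:,::-1]); c=ctrl.camera_info(n); print(n,c)
print(ctrl.get_obs())
E
```

```text
side {'fov_y': 56.9711037976411, 'cx': 324.0546922354091, 'cy': 196.30613889023047, 'k1': -0.049813621241246275, 'R': array([[ 0.99833965, -0.05133779,  0.02612246],
       [ 0.00192327, -0.42354002, -0.90587535],
       [ 0.05756955,  0.90442152, -0.42273805]]), 't': array([-507.37440513,   78.7202584 ,  886.23937322])}
top {'fov_y': 52.590940316904586, 'cx': 319.35673801976685, 'cy': 201.90889446297962, 'k1': -0.02600004532433874, 'R': array([[ 0.02488403, -0.99967988,  0.00457349],
       [-0.99492139, -0.0252114 , -0.09744651],
       [ 0.09753062, -0.0021254 , -0.99523026]]), 't': array([-5.85319784e-01,  5.28023583e+02,  1.06292173e+03])}
{'t': 0.1, 'qpos': array([ 1.32702314e+00,  4.23746945e-01,  1.63061105e+00, -3.24077960e-05,
        1.08859443e+00, -1.89946701e-02]), 'qvel': array([-0.0003444 , -0.0013769 , -0.00095959,  0.00147359,  0.00156229,
        0.00021094]), 'joint_torque': array([ 6.58265139e-05, -5.45614743e+01, -2.74326646e+01,  6.44766586e-02,
        1.88579009e-02, -1.78221154e-05]), 'ee_pos': array([139.16571905, 608.7945329 , 221.99133474]), 'orientation': array([-1.30804117, -1.04128463,  1.0430597 ]), 'ft_force': array([0.55175583, 0.06559832, 0.20386453]), 'moment': array([-0.02316172, -0.02524282,  0.0189105 ]), 'width': 87.62070754082909}
```

View pics/side0.png

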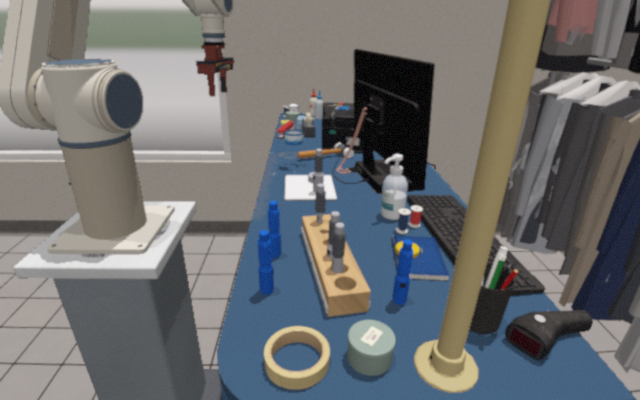

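View pics/top0.png

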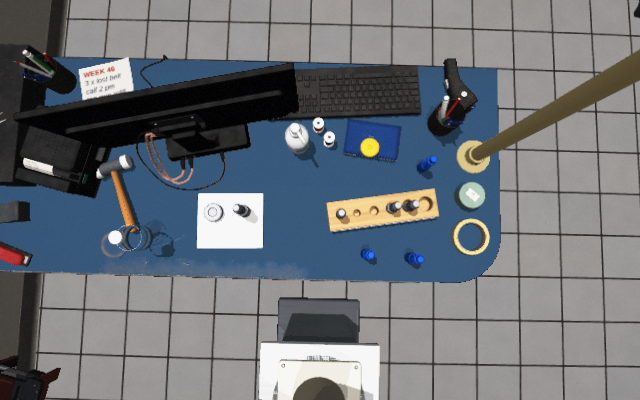

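```bash
cat > h.py <<'E'
import numpy as np, cv2
from workcell import ctrl
from scipy.spatial.transform import Rotation as Ro
def K(c):
    f=200/np.tan(np.radians(c['fov_y']/2)); return np.array([[f,0,c['cx']],[0,f,c['cy']],[0,0,1]])
def ray(n,p):
    c=ctrl.camera_info(n); d=np.array([c['k1'],0,0,0,0.])
    u=cv2.undistortPoints(np.array(p,float).reshape(-1,1,2),K(c),d).reshape(-1,2)
    R=c['R'];o=-R.T@c['t']
    return o,np.c_[u,np.ones(len(u))]@R
def onz(n,p,z):
    o,v=ray(n,p); return o+v*((z-o[2])/v[:,2])[:,None]
def proj(n,X):
    c=ctrl.camera_info(n); d=np.array([c['k1'],0,0,0,0.])
    return cv2.projectPoints(np.array(X,float).reshape(-1,1,3),cv2.Rodrigues(c['R'])[0],c['t'],K(c),d)[0].reshape(-1,2)
def tri(ps,pt):
    (a,u),(b,v)=ray('side',[ps]),ray('top',[pt]); u=u[0];v=v[0]
    s=np.linalg.lstsq(np.c_[u,-v],b-a,rcond=None)[0]
    A=a+s[0]*u;B=b+s[1]*v; return (A+B)/2,np.linalg.norm(A-B)
def crop(n,img,x0,y0,x1,y1,k,out):
    cv2.imwrite(out,cv2.resize(img[y0:y1,x0:x1,::-1],None,fx=k,fy=k,interpolation=cv2.INTER_CUBIC))
E
python3 - <<'E'
from h import *
t=cv2.imread('pics/top0.png')[:,:,::-1]; s=cv2.imread('pics/side0.png')[:,:,::-1]
crop('t',t,320,180,445,240,6,'pics/t1.png')
crop('t',t,190,185,270,255,7,'pics/t2.png')
crop('s',s,290,180,380,320,4,'pics/s1.png')
crop('s',s,270,140,350,210,7,'pics/s2.png')
o=ctrl.get_obs(); print(Ro.from_rotvec(o['orientation']).as_matrix().round(3))
hsv=cv2.cvtColor(t.copy(),cv2.COLOR_RGB2HSV)
m=cv2.inRange(hsv,(8,60,120),(25,255,255)); m[:185]=0;m[240:]=0;m[:,:320]=0;m[:,445:]=0
c=max(cv2.findContours(m,0,2)[0],key=cv2.contourArea); r=cv2.minAreaRect(c); print(r); print(cv2.boxPoints(r)); print(onz('top',cv2.boxPoints(r),45).round(1))
E
```

```text
[[ 0.223 -0.    -0.975]
 [ 0.975 -0.001  0.223]
 [-0.001 -1.    -0.   ]]
((382.05023193359375, 209.1266326904297), (28.415197372436523, 110.15845489501953), 82.40535736083984)
[[325.57645 202.32315]
 [434.7686  187.76419]
 [438.52402 215.93011]
 [329.33188 230.48907]]
[[ 525.3   -3.7   45. ]
 [ 571.6 -293.3   45. ]
 [ 496.7 -303.1   45. ]
 [ 451.3  -15.3   45. ]]
```

View pics/t1.png

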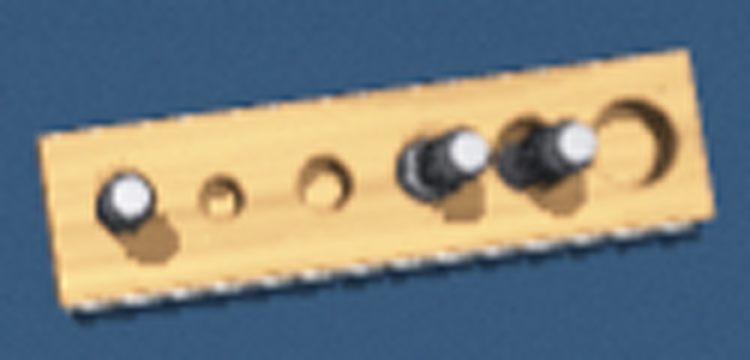

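View pics/t2.png

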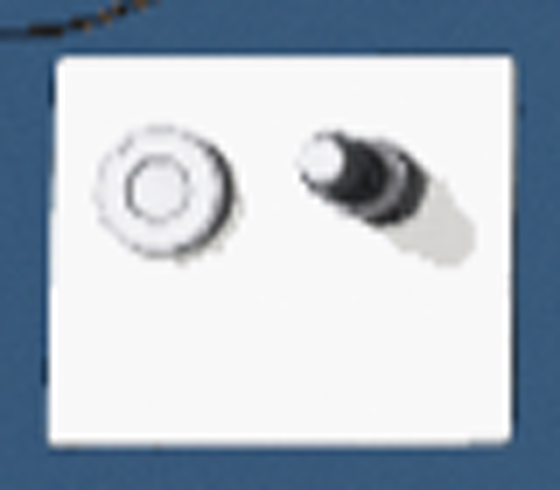

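View pics/s1.png

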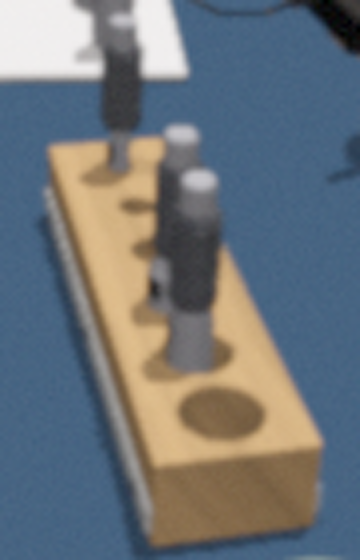

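View pics/s2.png

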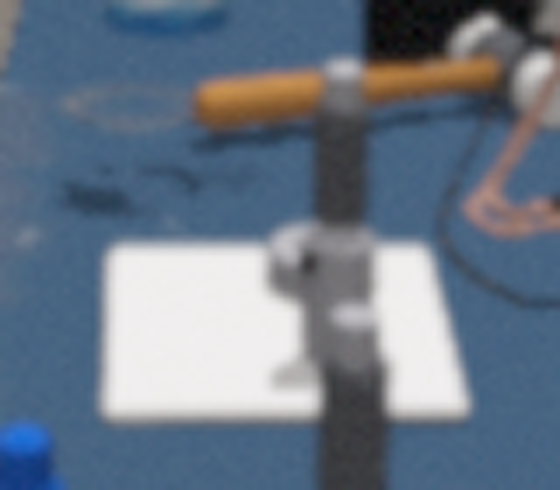

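```bash
python3 - <<'E'
from h import *
t=cv2.imread('pics/top0.png')[:,:,::-1]
g=cv2.cvtColor(cv2.resize(t,None,fx=6,fy=6,interpolation=cv2.INTER_CUBIC),cv2.COLOR_RGB2HSV)
m=((g[:,:,1]<45)&(g[:,:,2]>165)).astype('uint8'); m[:180*6]=0;m[240*6:]=0;m[:,:330*6]=0;m[:,432*6:]=0
n,l,st,ce=cv2.connectedComponentsWithStats(m)
for i in range(1,n):
    if st[i,4]>300:
        p=(ce[i]+.5)/6-.5; print('head',p.round(2),st[i,4],onz('top',[p],138).round(1))
f=lambda q,k,o:(np.array(q)+.5)/k-.5+np.array(o)
hs={2:(222,197),3:(326,183),6:(634,142)}
for k,v in hs.items(): print('hole',k,onz('top',[f(v,6,(320,180))],45).round(1))
# model: corners
C=np.array([[525.3,-3.7],[571.6,-293.3],[496.7,-303.1],[451.3,-15.3]]); c=C.mean(0)
u=(C[0]-C[1]+C[3]-C[2]);u/=np.linalg.norm(u); print('c',c,'u',u,np.arctan2(u[1],u[0]))
for i in range(6): print(i+1,(c+u*(115-46*i)).round(1))
pw=f((326,158),7,(190,185)); print('wide',onz('top',[pw],138))
# side
s=f((342,72),7,(270,140)); print('wide tri',tri(s,pw))
s=f((200,182),4,(290,180)); print('narrow tri',tri(s,f((575,144),6,(320,180))))
for z,p in((8,(57,57)),(8,(514,57)),(8,(511,443)),(8,(48,443))): print(onz('top',[f(p,7,(190,185))],z))
E
```

```text
head [415.84 203.25] 1095 [[ 519.5 -220.3  138. ]]
head [397.75 204.65] 1100 [[ 515.  -176.5  138. ]]
head [341.27 212.18] 1131 [[493.4 -40.4 138. ]]
hole 2 [[500.6 -86.1  45. ]]
hole 3 [[ 508.  -131.8   45. ]]
hole 6 [[ 529.5 -267.8   45. ]]
c [ 511.225 -153.85 ] u [-0.15684964  0.98762249] 1.728296324595036
1 [493.2 -40.3]
2 [500.4 -85.7]
3 [ 507.6 -131.1]
4 [ 514.8 -176.6]
5 [ 522. -222.]
6 [ 529.3 -267.4]
wide [[499.13514431 212.96465715 138.        ]]
wide tri (array([499.50993677, 213.6911859 , 134.43377273]), np.float64(0.18035099215202322))
narrow tri (array([ 520.2211355 , -220.31901843,  133.90444852]), np.float64(2.233412088099974))
[[546.4951979  346.80506555   8.        ]]
[[551.0074647  167.62026808   8.        ]]
[[400.9025794  163.05489026   8.        ]]
[[396.2194353  342.25684781   8.        ]]
```

```bash
cat >> h.py <<'E'
def Rt(yaw):
    x=np.array([np.cos(yaw),np.sin(yaw),0]); y=np.array([0,0,-1.]); return np.c_[x,y,np.cross(x,y)]
YAW=1.7283-np.pi/2
def go(*tg,yaw=YAW):
    o=ctrl.get_obs(); R=Ro.from_rotvec(o['orientation']).as_matrix()
    print('t',round(o['t'],2),'pos',o['ee_pos'].round(1),'q',o['qpos'].round(2),'w',round(o['width'],1))
    for p in tg:
        print(p,'cm',(R.T@(np.array(p)-o['ee_pos'])/10).round(2),'rot',Ro.from_matrix(R.T@Rt(yaw)).as_rotvec().round(3))
E
python3 -c "
from h import *
go((400,300,240),(430,150,240),(519.5,-220.3,240))
print(onz('top',[[369,253],[414,258],[428,161]],125).round(0))"
```

```text
t 0.1 pos [139.2 608.8 222. ] q [ 1.33  0.42  1.63 -0.    1.09 -0.02] w 87.6
(400, 300, 240) cm [-24.29  -1.77 -32.31] rot [ 1.000e-03  1.189e+00 -1.000e-03]
(430, 150, 240) cm [-38.25  -1.75 -38.58] rot [ 1.000e-03  1.189e+00 -1.000e-03]
(519.5, -220.3, 240) cm [-72.35  -1.7  -55.56] rot [ 1.000e-03  1.189e+00 -1.000e-03]
[[ 397. -110.  125.]
 [ 388. -219.  125.]
 [ 627. -254.  125.]]
```

Request:
{"fn": "carry_out", "kwargs": {
  "delta_pos": [
    [-24.3,-1.8,-32.3],
    [-24.3,-1.8,-32.3],
    [-24.3,-1.8,-32.3],
    [-24.3,-1.8,-32.3],
    [-24.3,-1.8,-32.3],
    [-24.3,-1.8,-32.3],
    [-24.3,-1.8,-32.3],
    [-24.3,-1.8,-32.3],
    [-24.3,-1.8,-32.3],
    [-38.2,-1.8,-38.6],
    [-38.2,-1.8,-38.6],
    [-38.2,-1.8,-38.6]
  ],
  "rotation": [
    [0,1.189,0],
    [0,1.189,0],
    [0,1.189,0],
    [0,1.189,0],
    [0,1.189,0],
    [0,1.189,0],
    [0,1.189,0],
    [0,1.189,0],
    [0,1.189,0],
    [0,1.189,0],
    [0,1.189,0],
    [0,1.189,0]
  ],
  "hand": 0
}}

```text
t: 1.1
ee_pos: [415.6, 200.8, 240.1]
orientation: [-1.567, -0.123, 0.123]
ft_force: [1.0, -0.3, -0.0]
width: 87.8
```

```bash
python3 -c "
from h import *
go((519.5,-220.3,240))"
```

```text
t 1.1 pos [415.6 200.8 240.1] q [ 0.42  0.16  1.96 -0.    1.02  0.27] w 87.8
(519.5, -220.3, 240) cm [ 3.690e+00  1.000e-02 -4.322e+01] rot [ 0.    -0.001 -0.   ]
```

Request:
{"fn": "carry_out", "kwargs": {
  "delta_pos": [
    [3.7,0,-40],
    [3.7,0,-40],
    [3.7,0,-40],
    [3.7,0,-40],
    [3.7,0,-40],
    [3.7,0,-40],
    [3.7,0,-40],
    [3.7,0,-40],
    [3.7,0,-40],
    [3.7,0,-40],
    [3.7,0,-40],
    [3.7,0,-40]
  ],
  "rotation": [
    [0,0,0],
    [0,0,0],
    [0,0,0],
    [0,0,0],
    [0,0,0],
    [0,0,0],
    [0,0,0],
    [0,0,0],
    [0,0,0],
    [0,0,0],
    [0,0,0],
    [0,0,0]
  ]
}}

```text
t: 2.1
ee_pos: [514.2, -187.5, 239.7]
orientation: [-1.567, -0.12, 0.122]
ft_force: [0.4, 0.3, -0.4]
width: 87.9
```

```bash
python3 -c "
from h import *
go((519.5,-220.3,240),(519.5,-220.3,79))"
```

```text
t 2.1 pos [ 514.2 -187.5  239.7] q [-0.37  0.29  1.79  0.    1.07 -0.53] w 87.9
(519.5, -220.3, 240) cm [ 0.02 -0.04 -3.32] rot [-0.001 -0.003 -0.001]
(519.5, -220.3, 79) cm [ 0.04 16.06 -3.33] rot [-0.001 -0.003 -0.001]
```

Request:
{"fn": "carry_out", "kwargs": {
  "delta_pos": [
    [0,0,0],
    [0,0,0],
    [0,0,0]
  ],
  "rotation": [
    [0,0,0],
    [0,0,0],
    [0,0,0]
  ]
}}

```text
t: 2.35
ee_pos: [514.3, -185.1, 240.3]
orientation: [-1.567, -0.124, 0.125]
ft_force: [-0.4, -0.5, 0.2]
width: 87.7
```

```bash
python3 -c "
from h import *
go((519.5,-220.3,240),(519.5,-220.3,79))"
```

```text
t 2.35 pos [ 514.3 -185.1  240.3] q [-0.37  0.29  1.79  0.    1.07 -0.53] w 87.7
(519.5, -220.3, 240) cm [-0.04  0.02 -3.56] rot [-0.     0.001 -0.   ]
(519.5, -220.3, 79) cm [-0.03 16.12 -3.56] rot [-0.     0.001 -0.   ]
```

Request:
{"fn": "carry_out", "kwargs": {
  "delta_pos": [
    [0,0,-3.56],
    [0,0,-3.56],
    [0,4,-3.56],
    [0,8,-3.56],
    [0,11,-3.56],
    [0,13,-3.56],
    [0,14.5,-3.56],
    [0,14.5,-3.56],
    [0,14.5,-3.56]
  ],
  "rotation": [
    [0,0,0],
    [0,0,0],
    [0,0,0],
    [0,0,0],
    [0,0,0],
    [0,0,0],
    [0,0,0],
    [0,0,0],
    [0,0,0]
  ]
}}

```text
t: 3.1
ee_pos: [519.8, -220.6, 95.0]
orientation: [-1.566, -0.123, 0.125]
ft_force: [-0.2, 0.1, 0.6]
width: 87.9
```

```bash
python3 -c "
from h import *
go((519.5,-220.3,79))
im=ctrl.get_image('side'); crop('s',im,270,120,400,320,3,'pics/s3.png')"
```

```text
t 3.1 pos [ 519.8 -220.6   95. ] q [-0.42  0.51  1.84  0.    0.79 -0.58] w 87.9
(519.5, -220.3, 79) cm [-0.02  1.6   0.03] rot [-0.001  0.    -0.001]
```

View pics/s3.png

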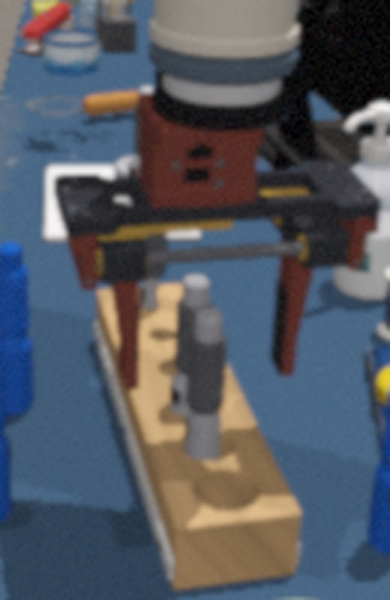

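Request:
{"fn": "carry_out", "kwargs": {
  "delta_pos": [
    [0,1,0],
    [0,1.6,0],
    [0,1.6,0],
    [0,1.6,0]
  ],
  "rotation": [
    [0,0,0],
    [0,0,0],
    [0,0,0],
    [0,0,0]
  ]
}}

```text
t: 3.48
ee_pos: [520.0, -221.5, 79.3]
orientation: [-1.567, -0.123, 0.123]
ft_force: [-0.5, -0.5, 0.2]
width: 87.9
```

Request:
{"fn": "carry_out", "kwargs": {
  "delta_pos": [
    [0,0,0],
    [0,0,0],
    [0,0,0],
    [0,0,0],
    [0,0,0],
    [0,0,0],
    [0,0,0],
    [0,0,0],
    [0,0,0],
    [0,0,0],
    [0,0,0],
    [0,0,0]
  ],
  "rotation": [
    [0,0,0],
    [0,0,0],
    [0,0,0],
    [0,0,0],
    [0,0,0],
    [0,0,0],
    [0,0,0],
    [0,0,0],
    [0,0,0],
    [0,0,0],
    [0,0,0],
    [0,0,0]
  ],
  "hand": 255
}}

```text
t: 4.48
ee_pos: [520.1, -221.6, 79.3]
orientation: [-1.567, -0.123, 0.123]
ft_force: [0.2, -0.8, 0.1]
width: 23.6
```

Request:
{"fn": "carry_out", "kwargs": {
  "delta_pos": [
    [0,-1,0],
    [0,-3,0],
    [0,-6,0],
    [0,-9,0],
    [0,-12,0],
    [0,-15,0],
    [0,-15,0],
    [0,-15,0],
    [0,-15,0]
  ],
  "rotation": [
    [0,0,0],
    [0,0,0],
    [0,0,0],
    [0,0,0],
    [0,0,0],
    [0,0,0],
    [0,0,0],
    [0,0,0],
    [0,0,0]
  ]
}}

```text
t: 5.23
ee_pos: [519.4, -221.3, 228.8]
orientation: [-1.567, -0.123, 0.124]
ft_force: [0.3, 0.5, -2.5]
width: 23.6
```

```bash
python3 -c "
from h import *
go((507.8,-131.5,229))
for n in('side','top'):
  im=ctrl.get_image(n); cv2.imwrite(f'pics/{n}4.png',im[:,:,::-1])
crop('s',cv2.imread('pics/side4.png')[:,:,::-1],270,60,400,320,3-.7,'pics/s4.png')"
```

```text
t 5.23 pos [ 519.4 -221.3  228.8] q [-0.42  0.33  1.76 -0.    1.05 -0.58] w 23.6
(507.8, -131.5, 229) cm [ 0.26 -0.01  9.05] rot [-0.001 -0.    -0.001]
```

View pics/s4.png

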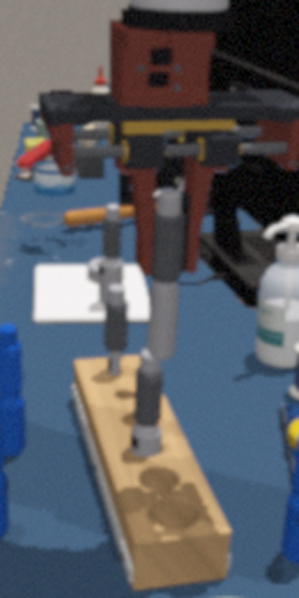

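View pics/top4.png

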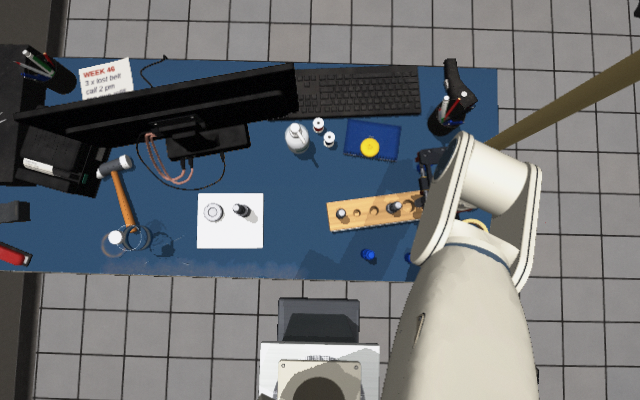

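```bash
python3 -c "
from h import *
z=np.array([158.,166,180,200,210,222,240,272,288])
P=proj('side',np.c_[z*0+519.6,z*0-220.3,z]).round(2); print(P)
im=cv2.imread('pics/side4.png'); g=cv2.cvtColor(im,6)
for v in range(176,216,4): print(v,np.interp(v,P[::-1,1],P[::-1,0]).round(1),g[v,326:352])
crop('s',im[:,:,::-1],310,130,370,230,6-.5,'pics/s5.png')
"
```

```text
[[339.25 213.25]
 [339.44 209.21]
 [339.8  202.04]
 [340.31 191.56]
 [340.58 186.21]
 [340.89 179.7 ]
 [341.38 169.74]
 [342.27 151.42]
 [342.73 141.96]]
176 341.1 [236 236 233 218 176 107  57  53  57  52  51  54  58  60  60  61  62  64
  64  59  61  57  47  41  37  47]
180 340.9 [243 243 243 243 239 220 174 112  92  80  62  56  56  59  59  60  60  62
  62  57  60  67  84  94  95  95]
184 340.7 [243 244 243 244 243 241 223 182 125  97 102 108 113 118 116 119 117 113
 114 111 107  97  95  90  91  94]
188 340.5 [243 243 243 244 244 243 240 224 179 115  99 106 110 116 119 120 119 120
 114 111 111 101  96  96  97  99]
192 340.3 [218 238 244 243 243 243 243 238 209 142 104 106 113 113 118 120 118 118
 115 110 107 101  97  96  98  99]
196 340.1 [224 239 242 242 242 242 242 236 209 147 109 108 113 116 117 120 117 113
 112 109 105  97  98  99  97  99]
200 339.9 [ 97 103 104 107 106 108 106 103 101 102 105 110 113 116 116 119 115 113
 109 107 101  97  98  98  99  97]
204 339.7 [ 96  98  98 101  99  98  98  98  97 102 110 112 115 116 118 117 115 113
 111 109 102 101  99  98  98  97]
208 339.5 [ 94 100  99  99  95  98  98  99  99 103 107 114 114 118 119 117 115 113
 106 102 101  99  98  99  99  99]
212 339.3 [100  99 102 102 107 132 159 165 146 117 112 111 115 116 119 117 112 111
 107 101  99 100  99  99  97 100]
```

View pics/s5.png

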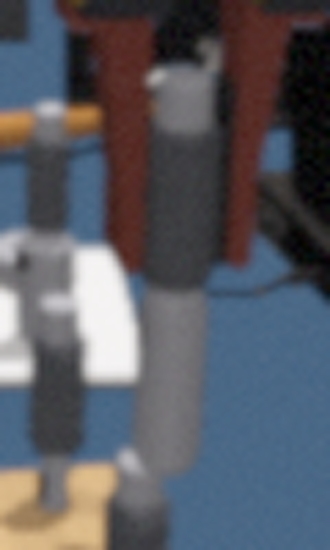

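```bash
python3 -c "
from h import *
print(proj('side',[[529.3,-267.4,45],[507.8,-131.4,45],[519.5,-220.3,138],[493.3,-40.3,138]]))
f=lambda q,k,o:(np.array(q)+.5)/k-.5+np.array(o)
for q in((221,413),(200,182),(121,21)): print(f(q,4,(290,180)))
"
```

```text
[[344.20083992 281.61396882]
 [327.6087334  241.10517132]
 [338.70038134 223.16893172]
 [319.91014679 183.59640344]]
[344.875 282.875]
[339.625 225.125]
[319.875 184.875]
```

Request:
{"fn": "carry_out", "kwargs": {
  "delta_pos": [
    [0.1,0,2],
    [0.26,0,5],
    [0.26,0,8],
    [0.26,0,8.9],
    [0.26,0,8.9],
    [0.26,0,8.9],
    [0.26,0,8.9]
  ],
  "rotation": [
    [0,0,0],
    [0,0,0],
    [0,0,0],
    [0,0,0],
    [0,0,0],
    [0,0,0],
    [0,0,0]
  ]
}}

```text
t: 5.92
ee_pos: [509.0, -134.1, 228.8]
orientation: [-1.568, -0.123, 0.124]
ft_force: [0.8, 0.4, -2.3]
width: 23.7
```

```bash
python3 -c "
from h import *
go((508,-132.8,132))"
```

```text
t 5.92 pos [ 509.  -134.1  228.8] q [-0.28  0.27  1.84 -0.    1.03 -0.44] w 23.7
(508, -132.8, 132) cm [-0.07  9.68  0.15] rot [ 0.    -0.001 -0.001]
```

Request:
{"fn": "carry_out", "kwargs": {
  "delta_pos": [
    [-0.07,3,0.15],
    [-0.07,6,0.15],
    [-0.07,9,0.15],
    [-0.07,9.9,0.15],
    [-0.07,9.9,0.15],
    [-0.07,9.9,0.15],
    [-0.07,9.9,0.15]
  ],
  "rotation": [
    [0,0,0],
    [0,0,0],
    [0,0,0],
    [0,0,0],
    [0,0,0],
    [0,0,0],
    [0,0,0]
  ]
}}

```text
t: 6.5
ee_pos: [509.1, -132.7, 131.7]
orientation: [-1.568, -0.125, 0.121]
ft_force: [0.7, -0.3, -0.8]
width: 23.6
```

```bash
python3 -c "
from h import *
go((508,-132.8,120))
im=ctrl.get_image('side');cv2.imwrite('pics/side6.png',im[:,:,::-1]); crop('s',im,295,170,365,270,5.5,'pics/s6.png')
print(proj('side',[[508,-131.4,59],[508,-131.4,45],[508,-131.4,113]]))
im=ctrl.get_image('top'); crop('s',im,320,170,445,250,6,'pics/t6.png')"
```

```text
t 6.5 pos [ 509.1 -132.7  131.7] q [-0.28  0.41  1.91 -0.    0.82 -0.43] w 23.6
(508, -132.8, 120) cm [-0.11  1.17  0.01] rot [ 0.001 -0.001  0.002]
[[327.90644604 235.40237734]
 [327.70324814 241.10467968]
 [328.71988614 212.53952012]]
```

View pics/s6.png

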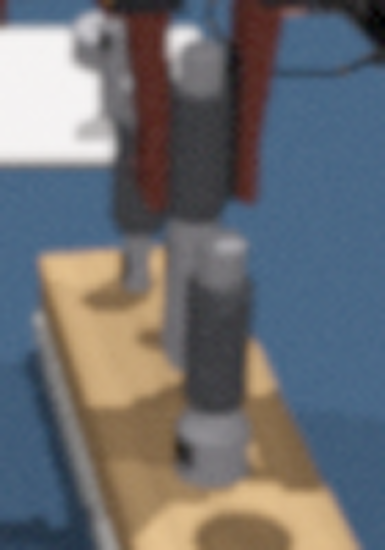

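View pics/t6.png

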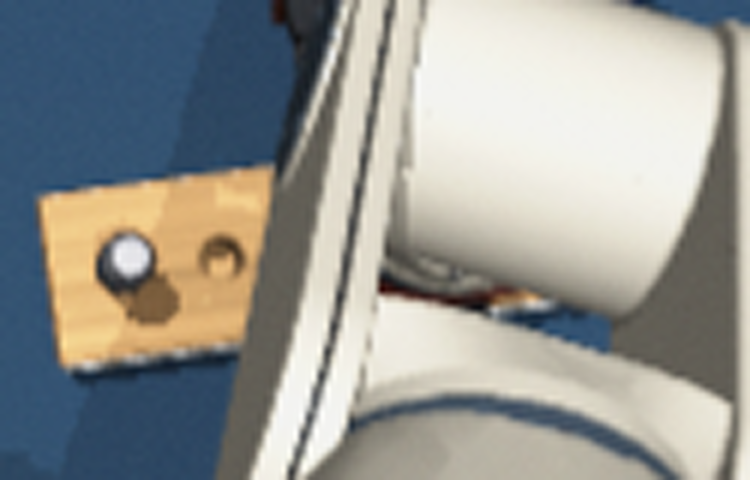

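Request:
{"fn": "carry_out", "kwargs": {
  "delta_pos": [
    [-0.09,0,0],
    [-0.09,0.5,0],
    [-0.09,1.0,0],
    [-0.09,1.4,0],
    [-0.09,1.7,0],
    [-0.09,2.0,0],
    [-0.09,2.0,0]
  ],
  "rotation": [
    [0,0,0],
    [0,0,0],
    [0,0,0],
    [0,0,0],
    [0,0,0],
    [0,0,0],
    [0,0,0]
  ]
}}

```text
t: 7.18
ee_pos: [506.8, -132.0, 109.5]
orientation: [-1.567, -0.123, 0.124]
ft_force: [-0.1, 0.5, -2.5]
width: 23.7
```

Request:
{"fn": "carry_out", "kwargs": {
  "delta_pos": [
    [0,0.4,0],
    [0,0.8,0],
    [0,1.2,0],
    [0,1.2,0]
  ],
  "rotation": [
    [0,0,0],
    [0,0,0],
    [0,0,0],
    [0,0,0]
  ]
}}

```text
t: 7.52
ee_pos: [506.8, -132.0, 97.5]
orientation: [-1.567, -0.123, 0.124]
ft_force: [0.4, -1.5, -1.4]
width: 23.6
```

Request:
{"fn": "carry_out", "kwargs": {
  "delta_pos": [
    [0,0.5,0],
    [0,1.0,0],
    [0,1.4,0],
    [0,1.7,0],
    [0,1.75,0],
    [0,1.75,0]
  ],
  "rotation": [
    [0,0,0],
    [0,0,0],
    [0,0,0],
    [0,0,0],
    [0,0,0],
    [0,0,0]
  ]
}}

```text
t: 8.02
ee_pos: [506.9, -132.1, 80.5]
orientation: [-1.567, -0.123, 0.124]
ft_force: [0.2, 0.0, -1.6]
width: 23.5
```

Request:
{"fn": "carry_out", "kwargs": {
  "delta_pos": [
    [0,0.08,0],
    [0,0.08,0],
    [0,0.08,0]
  ],
  "rotation": [
    [0,0,0],
    [0,0,0],
    [0,0,0]
  ]
}}

```text
t: 8.27
ee_pos: [506.9, -132.0, 80.1]
orientation: [-1.567, -0.123, 0.123]
ft_force: [0.2, 1.5, -1.2]
width: 23.2
```

Request:
{"fn": "carry_out", "kwargs": {
  "delta_pos": [
    [0,0,0],
    [0,0,0],
    [0,0,0],
    [0,0,0],
    [0,0,0],
    [0,0,0],
    [0,0,0],
    [0,0,0]
  ],
  "rotation": [
    [0,0,0],
    [0,0,0],
    [0,0,0],
    [0,0,0],
    [0,0,0],
    [0,0,0],
    [0,0,0],
    [0,0,0]
  ],
  "hand": 0
}}

```text
t: 8.93
ee_pos: [507.0, -132.1, 80.0]
orientation: [-1.567, -0.123, 0.123]
ft_force: [-0.0, 0.0, -0.4]
width: 73.0
```

Request:
{"fn": "carry_out", "kwargs": {
  "delta_pos": [
    [0,-2,0],
    [0,-5,0],
    [0,-9,0],
    [0,-13,0],
    [0,-16,0],
    [0,-16,0],
    [0,-16,5],
    [0,-16,10],
    [0,-16,10],
    [0,-16,10]
  ],
  "rotation": [
    [0,0,0],
    [0,0,0],
    [0,0,0],
    [0,0,0],
    [0,0,0],
    [0,0,0],
    [0,0,0],
    [0,0,0],
    [0,0,0],
    [0,0,0]
  ]
}}

```text
t: 9.77
ee_pos: [490.1, -30.6, 239.4]
orientation: [-1.566, -0.125, 0.127]
ft_force: [0.4, 1.0, -0.4]
width: 87.7
```

```bash
python3 -c "
from h import *
go((499.3,213.2,240),(499.3,213.2,79))
im=ctrl.get_image('side');cv2.imwrite('pics/side7.png',im[:,:,::-1]); crop('s',im,290,170,380,320,3.9,'pics/s7.png')
"
```

```text
t 9.77 pos [490.1 -30.6 239.4] q [-0.09  0.2   1.9   0.    1.03 -0.25] w 87.7
(499.3, 213.2, 240) cm [ 4.8  -0.05 23.92] rot [-0.001  0.002 -0.001]
(499.3, 213.2, 79) cm [ 4.82 16.05 23.91] rot [-0.001  0.002 -0.001]
```

View pics/s7.png

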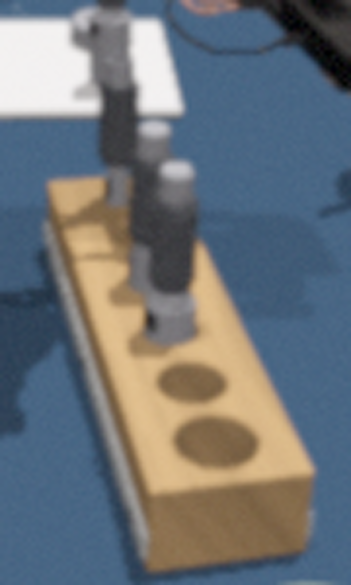

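```bash
python3 -c "
from h import *
for z in (60,150,300,400): print(z,onz('top',[[241,115],[180,125],[296,98],[248,150],[165,158]],z).round(0).tolist())"
```

```text
60 [[752.0, 227.0, 60.0], [721.0, 389.0, 60.0], [802.0, 82.0, 60.0], [657.0, 204.0, 60.0], [631.0, 423.0, 60.0]]
150 [[724.0, 209.0, 150.0], [695.0, 357.0, 150.0], [770.0, 76.0, 150.0], [637.0, 188.0, 150.0], [613.0, 388.0, 150.0]]
300 [[676.0, 179.0, 300.0], [652.0, 303.0, 300.0], [715.0, 67.0, 300.0], [603.0, 161.0, 300.0], [583.0, 330.0, 300.0]]
400 [[645.0, 158.0, 400.0], [624.0, 268.0, 400.0], [679.0, 60.0, 400.0], [581.0, 143.0, 400.0], [563.0, 291.0, 400.0]]
```

Request:
{"fn": "carry_out", "kwargs": {
  "delta_pos": [
    [1,0,4],
    [2,0,8],
    [3,0,12],
    [4,0,16],
    [4.8,0,20],
    [4.8,0,23.9],
    [4.8,0,23.9],
    [4.8,0,23.9],
    [4.8,0,23.9],
    [4.8,0,23.9]
  ],
  "rotation": [
    [0,0,0],
    [0,0,0],
    [0,0,0],
    [0,0,0],
    [0,0,0],
    [0,0,0],
    [0,0,0],
    [0,0,0],
    [0,0,0],
    [0,0,0]
  ]
}}

```text
t: 10.65
ee_pos: [501.7, 208.6, 239.6]
orientation: [-1.568, -0.122, 0.122]
ft_force: [-0.5, -0.7, -0.5]
width: 87.6
```

```bash
python3 -c "
from h import *
go((499.3,213.2,240),(499.3,213.2,79))
im=ctrl.get_image('side');cv2.imwrite('pics/side8.png',im[:,:,::-1])
"
```

```text
t 10.65 pos [501.7 208.6 239.6] q [ 0.37  0.28  1.8  -0.    1.06  0.22] w 87.6
(499.3, 213.2, 240) cm [-0.17 -0.04  0.49] rot [ 0.001 -0.002 -0.001]
(499.3, 213.2, 79) cm [-0.16 16.06  0.5 ] rot [ 0.001 -0.002 -0.001]
```

View pics/side8.png

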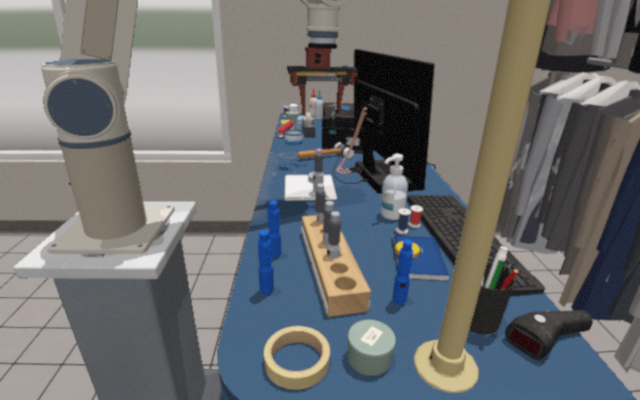

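Request:
{"fn": "carry_out", "kwargs": {
  "delta_pos": [
    [-0.16,0,0.4],
    [-0.16,3,0.4],
    [-0.16,6,0.4],
    [-0.16,9,0.4],
    [-0.16,12,0.4],
    [-0.16,14,0.4],
    [-0.16,14,0.4],
    [-0.16,14,0.4]
  ],
  "rotation": [
    [0,0,0],
    [0,0,0],
    [0,0,0],
    [0,0,0],
    [0,0,0],
    [0,0,0],
    [0,0,0],
    [0,0,0]
  ]
}}

```text
t: 11.37
ee_pos: [498.8, 213.2, 99.5]
orientation: [-1.568, -0.121, 0.124]
ft_force: [0.5, -0.3, -0.1]
width: 87.8
```

```bash
python3 -c "
from h import *
go((499.3,213.2,79))
im=ctrl.get_image('side');crop('s',im,270,90,370,210,5,'pics/s9.png')
"
```

```text
t 11.37 pos [498.8 213.2  99.5] q [ 0.38  0.48  1.89 -0.    0.77  0.23] w 87.8
(499.3, 213.2, 79) cm [ 0.06  2.05 -0.01] rot [ 0.001 -0.002 -0.002]
```

View pics/s9.png

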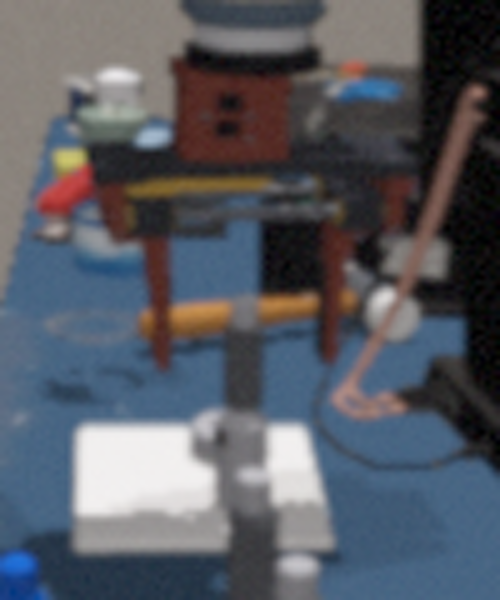

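Fingers straddle the wide punch symmetrically (finger tips at crop columns 160 and 330, head at 245). Lower, close, lift.

Request:
{"fn": "carry_out", "kwargs": {
  "delta_pos": [
    [0,1,0],
    [0,2.05,0],
    [0,2.05,0],
    [0,2.05,0]
  ],
  "rotation": [
    [0,0,0],
    [0,0,0],
    [0,0,0],
    [0,0,0]
  ]
}}

```text
t: 11.75
ee_pos: [498.9, 213.9, 79.3]
orientation: [-1.567, -0.123, 0.124]
ft_force: [0.4, -1.0, 0.0]
width: 87.7
```

Request:
{"fn": "carry_out", "kwargs": {
  "delta_pos": [
    [0,0,0],
    [0,0,0],
    [0,0,0],
    [0,0,0],
    [0,0,0],
    [0,0,0],
    [0,0,0],
    [0,0,0],
    [0,0,0],
    [0,0,0],
    [0,0,0],
    [0,0,0]
  ],
  "rotation": [
    [0,0,0],
    [0,0,0],
    [0,0,0],
    [0,0,0],
    [0,0,0],
    [0,0,0],
    [0,0,0],
    [0,0,0],
    [0,0,0],
    [0,0,0],
    [0,0,0],
    [0,0,0]
  ],
  "hand": 255
}}

```text
t: 12.75
ee_pos: [499.1, 214.0, 79.4]
orientation: [-1.567, -0.123, 0.123]
ft_force: [-0.2, 0.1, 0.4]
width: 23.1
```

Request:
{"fn": "carry_out", "kwargs": {
  "delta_pos": [
    [0,-1,0],
    [0,-3,0],
    [0,-6,0],
    [0,-9,0],
    [0,-12,0],
    [0,-15.5,0],
    [0,-15.5,0],
    [0,-15.5,0],
    [0,-15.5,0]
  ],
  "rotation": [
    [0,0,0],
    [0,0,0],
    [0,0,0],
    [0,0,0],
    [0,0,0],
    [0,0,0],
    [0,0,0],
    [0,0,0],
    [0,0,0]
  ]
}}

```text
t: 13.5
ee_pos: [498.5, 213.7, 234.1]
orientation: [-1.568, -0.123, 0.124]
ft_force: [-0.2, 0.1, -3.4]
width: 23.6
```

```bash
python3 -c "
from h import *
go((450,50,234),(460,-60,234),(522.1,-222.3,234))
im=ctrl.get_image('top');cv2.imwrite('pics/top10.png',im[:,:,::-1]);crop('s',im,320,170,445,250,6,'pics/t10.png')
im=ctrl.get_image('side');crop('s',im,280,90,380,210,5,'pics/s10.png')
"
```

```text
t 13.5 pos [498.5 213.7 234.1] q [ 0.38  0.29  1.8  -0.    1.05  0.23] w 23.6
(450, 50, 234) cm [ -7.34   0.02 -15.41] rot [ 0.    -0.    -0.001]
(460, -60, 234) cm [-8.080e+00  2.000e-02 -2.643e+01] rot [ 0.    -0.    -0.001]
(522.1, -222.3, 234) cm [-4.480e+00  2.000e-02 -4.343e+01] rot [ 0.    -0.    -0.001]
```

View pics/t10.png

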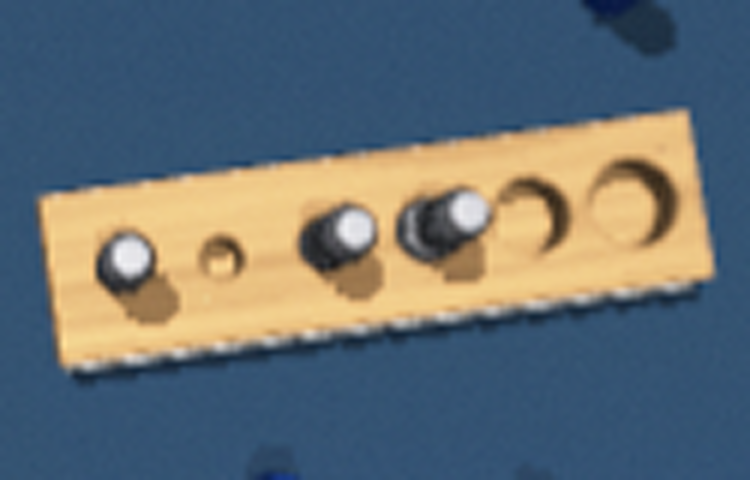

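View pics/s10.png

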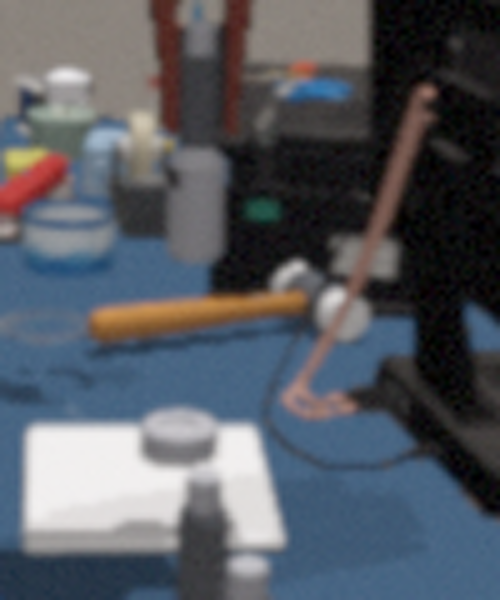

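```bash
python3 -c "
from h import *
f=lambda q,k,o:(np.array(q)+.5)/k-.5+np.array(o)
for q,z in(((532,216),45),((634,203),45),((356,229),138),((469,212),138),((130,256),138)): print(q,onz('top',[f(q,6,(320,170))],z).round(1))"
```

```text
(532, 216) [[ 522.2 -222.7   45. ]]
(634, 203) [[ 529.1 -267.8   45. ]]
(356, 229) [[ 506.4 -131.   138. ]]
(469, 212) [[ 514.4 -176.5  138. ]]
(130, 256) [[493.2 -40.4 138. ]]
```

Request:
{"fn": "carry_out", "kwargs": {
  "delta_pos": [
    [-1,0,-3],
    [-3,0,-6],
    [-5,0,-10],
    [-7,0,-14],
    [-8,0,-18],
    [-8,0,-22],
    [-8,0,-26],
    [-7,0,-30],
    [-6,0,-33],
    [-6,0,-36],
    [-6,0,-36],
    [-6,0,-36]
  ],
  "rotation": [
    [0,0,0],
    [0,0,0],
    [0,0,0],
    [0,0,0],
    [0,0,0],
    [0,0,0],
    [0,0,0],
    [0,0,0],
    [0,0,0],
    [0,0,0],
    [0,0,0],
    [0,0,0]
  ]
}}

```text
t: 14.6
ee_pos: [495.3, -151.9, 232.7]
orientation: [-1.566, -0.119, 0.123]
ft_force: [-0.5, 0.6, -2.8]
width: 23.6
```

```bash
python3 -c "
from h import *
go((522.2,-221.6,234))"
```

```text
t 14.6 pos [ 495.3 -151.9  232.7] q [-0.32  0.26  1.85  0.    1.04 -0.47] w 23.6
(522.2, -221.6, 234) cm [ 1.59 -0.14 -7.3 ] rot [-0.002 -0.003 -0.003]
```

Request:
{"fn": "carry_out", "kwargs": {
  "delta_pos": [
    [0.8,0,-3],
    [1.5,0,-6],
    [1.5,0,-7.2],
    [1.5,0,-7.2],
    [1.5,0,-7.2],
    [1.5,0,-7.2],
    [1.5,0,-7.2]
  ],
  "rotation": [
    [0,0,0],
    [0,0,0],
    [0,0,0],
    [0,0,0],
    [0,0,0],
    [0,0,0],
    [0,0,0]
  ]
}}

```text
t: 15.18
ee_pos: [521.6, -218.2, 234.1]
orientation: [-1.566, -0.123, 0.125]
ft_force: [0.3, 0.2, -2.2]
width: 23.8
```

```bash
python3 -c "
from h import *
go((521.7,-221.8,128))"
```

```text
t 15.18 pos [ 521.6 -218.2  234.1] q [-0.42  0.32  1.75  0.    1.07 -0.58] w 23.8
(521.7, -221.8, 128) cm [-0.04 10.61 -0.37] rot [-0.001  0.001 -0.001]
```

Request:
{"fn": "carry_out", "kwargs": {
  "delta_pos": [
    [-0.04,0,-0.37],
    [-0.04,1,-0.37],
    [-0.04,4,-0.37],
    [-0.04,7,-0.37],
    [-0.04,9.5,-0.37],
    [-0.04,10.6,-0.37],
    [-0.04,10.6,-0.37],
    [-0.04,10.6,-0.37],
    [-0.04,10.6,-0.37]
  ],
  "rotation": [
    [0,0,0],
    [0,0,0],
    [0,0,0],
    [0,0,0],
    [0,0,0],
    [0,0,0],
    [0,0,0],
    [0,0,0],
    [0,0,0]
  ]
}}

```text
t: 15.93
ee_pos: [523.5, -223.9, 129.8]
orientation: [-1.568, -0.125, 0.122]
ft_force: [0.7, -0.7, -2.3]
width: 23.2
```

```bash
python3 -c "
from h import *
go((521.7,-221.8,110))
im=ctrl.get_image('side');cv2.imwrite('pics/side11.png',im[:,:,::-1]);crop('s',im,300,170,380,290,5,'pics/s11.png')
print(proj('side',[[521.9,-222.2,57],[522,-222.3,45]]))"
```

```text
t 15.93 pos [ 523.5 -223.9  129.8] q [-0.43  0.47  1.82  0.    0.85 -0.58] w 23.2
(521.7, -221.8, 110) cm [-0.15  1.98  0.24] rot [ 0.001 -0.     0.002]
[[338.19142214 261.3592445 ]
 [337.97628251 266.6426469 ]]
```

View pics/s11.png

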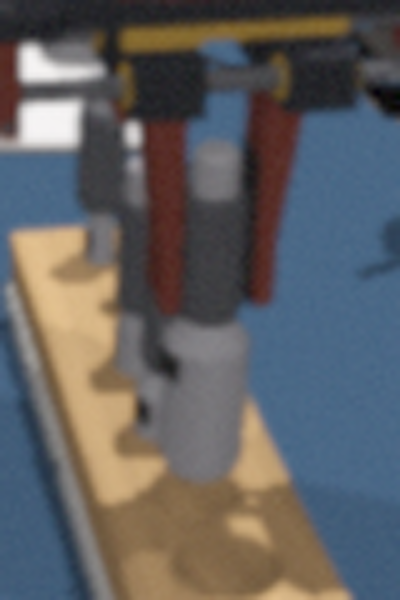

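Request:
{"fn": "carry_out", "kwargs": {
  "delta_pos": [
    [0,0,0],
    [0,0,0]
  ],
  "rotation": [
    [0,0,0],
    [0,0,0]
  ]
}}

```text
t: 16.15
ee_pos: [523.2, -223.8, 129.7]
orientation: [-1.568, -0.125, 0.122]
ft_force: [-0.3, -0.1, -2.5]
width: 23.8
```

Request:
{"fn": "carry_out", "kwargs": {
  "delta_pos": [
    [0,0,0]
  ],
  "rotation": [
    [0,0,0]
  ]
}}

```text
t: 16.23
ee_pos: [522.9, -223.7, 129.4]
orientation: [-1.568, -0.124, 0.122]
ft_force: [-0.3, -0.3, -2.4]
width: 23.6
```

Request:
{"fn": "carry_out", "kwargs": {
  "delta_pos": [
    [0,0,0],
    [0,0,0],
    [0,0.2,0],
    [0,0.4,0],
    [0,0.6,0],
    [0,0.7,0],
    [0,0.7,0],
    [0,0.7,0]
  ],
  "rotation": [
    [0,0,0],
    [0,0,0],
    [0,0,0],
    [0,0,0],
    [0,0,0],
    [0,0,0],
    [0,0,0],
    [0,0,0]
  ]
}}

```text
t: 16.9
ee_pos: [522.4, -223.4, 121.3]
orientation: [-1.567, -0.123, 0.124]
ft_force: [0.2, -0.2, -2.9]
width: 23.5
```

Request:
{"fn": "carry_out", "kwargs": {
  "delta_pos": [
    [-0.04,0,0.12],
    [-0.04,0,0.12],
    [-0.04,0,0.12],
    [-0.04,0,0.12],
    [-0.04,0,0.12],
    [-0.04,0,0.12]
  ],
  "rotation": [
    [0,0,0],
    [0,0,0],
    [0,0,0],
    [0,0,0],
    [0,0,0],
    [0,0,0]
  ]
}}

```text
t: 17.4
ee_pos: [521.9, -222.4, 121.5]
orientation: [-1.567, -0.123, 0.123]
ft_force: [0.3, 0.5, -2.6]
width: 23.9
```

```bash
python3 -c "
from h import *
go((521.7,-221.8,110))
im=ctrl.get_image('side');cv2.imwrite('pics/side12.png',im[:,:,::-1]);crop('s',im,310,220,370,290,8,'pics/s12.png')
print(proj('side',[[521.9,-222.2,50],[522,-222.3,45]]))"
```

```text
t 17.4 pos [ 521.9 -222.4  121.5] q [-0.42  0.48  1.83 -0.    0.84 -0.58] w 23.9
(521.7, -221.8, 110) cm [-0.01  1.15  0.06] rot [ 0.    -0.001  0.   ]
[[338.03213788 264.43304859]
 [337.97628251 266.6426469 ]]
```

View pics/s12.png

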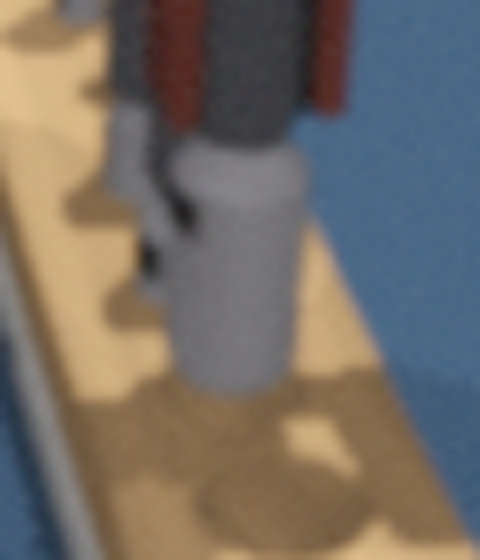

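Request:
{"fn": "carry_out", "kwargs": {
  "delta_pos": [
    [0,0.2,0.04],
    [0,0.5,0.04],
    [0,0.8,0.04],
    [0,1.0,0.04],
    [0,1.0,0.04]
  ],
  "rotation": [
    [0,0,0],
    [0,0,0],
    [0,0,0],
    [0,0,0],
    [0,0,0]
  ]
}}

```text
t: 17.87
ee_pos: [521.5, -221.8, 110.8]
orientation: [-1.567, -0.123, 0.124]
ft_force: [0.4, -0.3, -2.8]
width: 23.6
```

Request:
{"fn": "carry_out", "kwargs": {
  "delta_pos": [
    [0,0.3,0],
    [0,0.6,0],
    [0,0.9,0],
    [0,1.2,0],
    [0,1.2,0]
  ],
  "rotation": [
    [0,0,0],
    [0,0,0],
    [0,0,0],
    [0,0,0],
    [0,0,0]
  ]
}}

```text
t: 18.28
ee_pos: [521.7, -222.0, 98.9]
orientation: [-1.567, -0.123, 0.124]
ft_force: [0.7, 0.4, -3.0]
width: 23.7
```

Request:
{"fn": "carry_out", "kwargs": {
  "delta_pos": [
    [0,0.5,0],
    [0,1.0,0],
    [0,1.4,0],
    [0,1.7,0],
    [0,1.85,0],
    [0,1.85,0],
    [0,1.85,0]
  ],
  "rotation": [
    [0,0,0],
    [0,0,0],
    [0,0,0],
    [0,0,0],
    [0,0,0],
    [0,0,0],
    [0,0,0]
  ]
}}

```text
t: 18.87
ee_pos: [521.8, -222.0, 80.9]
orientation: [-1.567, -0.123, 0.123]
ft_force: [0.3, -0.3, -2.7]
width: 23.6
```

Request:
{"fn": "carry_out", "kwargs": {
  "delta_pos": [
    [0,0.06,0],
    [0,0.06,0],
    [0,0.06,0]
  ],
  "rotation": [
    [0,0,0],
    [0,0,0],
    [0,0,0]
  ]
}}

```text
t: 19.12
ee_pos: [521.8, -221.9, 80.5]
orientation: [-1.567, -0.123, 0.123]
ft_force: [0.8, -0.4, -3.6]
width: 23.6
```

Request:
{"fn": "carry_out", "kwargs": {
  "delta_pos": [
    [0,0.1,0],
    [0,0.1,0],
    [0,0.1,0],
    [0,0.1,0]
  ],
  "rotation": [
    [0,0,0],
    [0,0,0],
    [0,0,0],
    [0,0,0]
  ]
}}

```text
t: 19.45
ee_pos: [521.9, -221.9, 79.5]
orientation: [-1.567, -0.123, 0.123]
ft_force: [0.8, -0.6, -1.7]
width: 23.3
```

Request:
{"fn": "carry_out", "kwargs": {
  "delta_pos": [
    [0,0,0],
    [0,0,0],
    [0,0,0],
    [0,0,0],
    [0,0,0],
    [0,0,0],
    [0,0,0],
    [0,0,0]
  ],
  "rotation": [
    [0,0,0],
    [0,0,0],
    [0,0,0],
    [0,0,0],
    [0,0,0],
    [0,0,0],
    [0,0,0],
    [0,0,0]
  ],
  "hand": 0
}}

```text
t: 20.12
ee_pos: [521.8, -222.0, 79.4]
orientation: [-1.567, -0.123, 0.123]
ft_force: [-0.2, -0.9, 0.1]
width: 73.7
```

Request:
{"fn": "carry_out", "kwargs": {
  "delta_pos": [
    [0,-1,0],
    [0,-4,0],
    [0,-8,0],
    [0,-12,0],
    [0,-16,0],
    [0,-18,0],
    [0,-18,4],
    [0,-18,8],
    [0,-18,12],
    [0,-18,16],
    [0,-18,20],
    [0,-18,20]
  ],
  "rotation": [
    [0,0,0],
    [0,0,0],
    [0,0,0],
    [0,0,0],
    [0,0,0],
    [0,0,0],
    [0,0,0],
    [0,0,0],
    [0,0,0],
    [0,0,0],
    [0,0,0],
    [0,0,0]
  ]
}}

```text
t: 21.12
ee_pos: [488.9, -19.2, 260.1]
orientation: [-1.565, -0.127, 0.127]
ft_force: [0.4, 0.3, -0.1]
width: 87.4
```

Request:
{"fn": "carry_out", "kwargs": {
  "delta_pos": [
    [-1,0,4],
    [-2,0,8],
    [-3,0,12],
    [-3,0,16],
    [-3,0,18],
    [-3,0,18],
    [-3,0,18],
    [-3,0,18]
  ],
  "rotation": [
    [0,0,0],
    [0,0,0],
    [0,0,0],
    [0,0,0],
    [0,0,0],
    [0,0,0],
    [0,0,0],
    [0,0,0]
  ]
}}

```text
t: 21.78
ee_pos: [432.9, 148.1, 259.7]
orientation: [-1.568, -0.124, 0.123]
ft_force: [0.7, -0.3, 0.3]
width: 88.1
```

```bash
python3 -c "
from h import *
im=ctrl.get_image('side');cv2.imwrite('pics/side13.png',im[:,:,::-1]);crop('s',im,290,170,380,320,3.9,'pics/s13.png')
im=ctrl.get_image('top');cv2.imwrite('pics/top13.png',im[:,:,::-1]);crop('s',im,320,170,445,250,6,'pics/t13.png')"
```

```text
(no output)
```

View pics/s13.png

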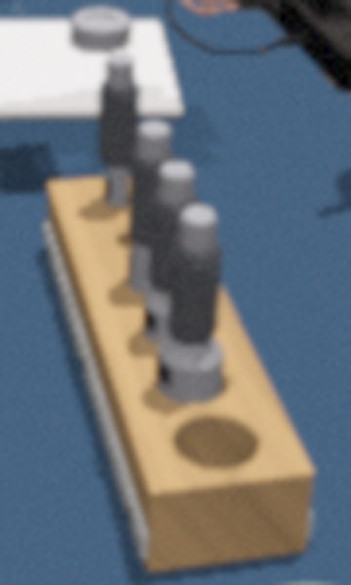

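View pics/t13.png

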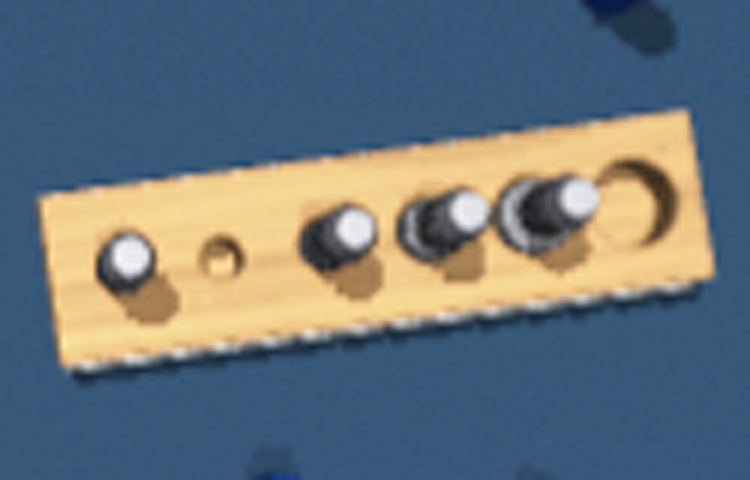

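View pics/side13.png

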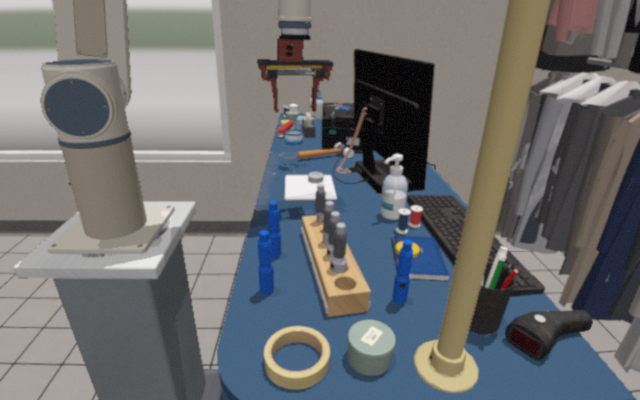

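```bash
python3 -c "
from h import *
f=lambda q,k,o:(np.array(q)+.5)/k-.5+np.array(o)
for n,a,b in(('12',(120,60),(130,256)),('narrow',(154,128),(356,229)),('27',(177,168),(469,212)),('wide',(199,212),(579,199))):
  pt=f(b,6,(320,170)); print(n,tri(f(a,3.9,(290,170)),pt),onz('top',[pt],138).round(1))
print(ctrl.get_obs()['ft_force']); ctrl.close_job()"
```

```text
12 (array([493.95578637, -40.57287319, 134.66008046]), np.float64(0.9829762737051367)) [[493.2 -40.4 138. ]]
narrow (array([ 507.32324075, -131.36316084,  135.73905793]), np.float64(1.511804584549336)) [[ 506.4 -131.   138. ]]
27 (array([ 515.44983842, -176.84795925,  136.30177192]), np.float64(1.8169644179191489)) [[ 514.4 -176.5  138. ]]
wide (array([ 521.93044246, -221.24406855,  136.7579469 ]), np.float64(2.0881117228968873)) [[ 520.8 -220.9  138. ]]
[-0.35316746 -0.10988983 -0.84074413]
the job is handed in; nothing more can be done
```

The job is done and handed in. I moved the narrow punch from hole5 over punch_27 into hole3. Then I took the wide punch off the pad and lowered it into hole5. I released both with the tool at the height where I had gripped them, and withdrew the arm. It took about 22 s, and the force readings after each move stayed below about 4 N.

**Last checks:** in both final pictures all four punches stand upright in the row, with the 12 and 27 mm ones in their holes and the anvil still on the pad. The four punch heads measure 135–137 mm high. True height is 138 mm, and they agree to within about 2 mm, so the two moved punches are fully down. Each head is within about 2 mm of its hole's centre.

**Disagreements:** the two cameras disagree by 1–2 mm, about the calibration error. The tool also overshot by about 2 mm on arriving over hole5, which I corrected before lowering the punch. No check failed.

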